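# Shut the varnish feed and take off the push-and-turn cap

### The job

Shut off the varnish feed by throwing the black-knobbed lever from the middle into the notch with the red mark, until it snaps in and stays there. Then open the amber bottle on the same stand: press its white safety cap down, twist it counter-clockwise (seen from above) until it comes free, and lift it. Finish while still holding the cap in the gripper, upright and still, straight above the bottle and well clear of its neck (at least 5 cm of air), with the lever still in the red notch; leave the blue cup and the yellow tape roll where they are.

Things in the scene. Friction and masses are not known exactly. Their poses are not given: they have to be found in the camera images.
- cap_centre (a point): Middle of the round white ribbed safety cap, on its axis, 15 mm above its underside and 15 mm under its flat top. Cap 50 mm in diameter, 30 mm tall, 45 g, hollow, open below. z up along its axis; +x is the red line on its top. Locked, its x is the stand's x.
- cap: The same cap, origin at the centre of its underside. Push-and-turn lock: a spring inside pushes up, 5 N locked, 11 N at full press. Only when pressed down 3.5 to 6 mm (6 is the stop) can it turn, and only counter-clockwise from above; it is free after 0.95 rad (1.2 is ample, no stop before 1.9), rises 2 mm by itself and lifts straight off.
- bottle_mouth (a point): Centre of the top face of the amber bottle's neck, inside the cap; 126 mm above the bench, 20 mm above the locked cap's underside. Axes are the stand's, z up. The bottle is clamped and fixed: body 68 mm across up to 80 mm above the bench, shoulder narrowing to the 30 mm neck at 96 mm.
- station: The fixed stand: grey base plate 100 x 300 x 12 mm with the bottle, a copper pipe and the brass feed valve with its lever; far of the lever a bar 42 x 148 mm, 24 mm high, carries the marks, out to x +94. Origin on the bench under the plate's centre; x away from the robot, y to its left. Bottle axis at y +85 mm; lever's vertical axis at x -20, y -85 mm.
- lever_knob (a point): Middle of the upright black knob of the feed lever: 22 mm in diameter, 28 mm tall, this point 68 mm above the bench. The lever swings level; its axis to the knob is 65 mm, so the knob moves on that arc, about 37 mm either way from the middle to a notch. The knob is free all round. x points outward along the lever.
- lever_pointer (a point): Point 98 mm from the lever's axis, straight out beyond the knob and turning with the lever (the bar itself ends at 86 mm).
- mark_red_top (a point): Top centre of the red disc, 16 mm across, 28 mm above the bench, that marks the notch to use. It lies 114 mm from the lever's axis, in the direction that the lever has in that notch; it may be at either of the two notches.
- mark_white_top (a point): Top centre of the white disc of the same size at the other notch (not to be used).
- feed_lever (a joint): Lever angle in rad: 0 in the middle (along the stand's +x), positive counter-clockwise from above, limits -0.75 and 0.75. Spring detent notches at +0.6 and -0.6; a hump at 0.38 either side takes 3 to 4 N at the knob. From about 0.5 it pulls itself into the notch; between the humps it stays where left.
- ferrule_cup_mid (a point): Middle of the blue cup of ferrules, 71 mm across, 41 mm tall; bystander.
- yellow_tape_mid (a point): Middle of the flat yellow tape roll, 84 mm across, 19 mm tall; bystander.
There are look-alikes about, which are no part of the job. There is more than one size of the cap; the job needs the middle-sized.

How it is judged:
On the way, in this order (a step that is already met when the one before it is completed fails the run):
1. the lever is in the notch with the red mark (horizontal distance between lever_pointer and mark_red_top below 0.022 m and velocity of joint feed_lever between -0.1 and 0.1 rad/s), for 0.2 s.
2. the cap, still on the neck, is turned free (angle between the x axis of cap_centre and the x axis of bottle_mouth, either way round above 0.85 rad and z of cap_centre in the frame of bottle_mouth below 0.01 m and horizontal distance between cap_centre and bottle_mouth below 0.006 m), for 0.05 s.
At the end, for the whole second after the job is handed in: The lever is in the red-marked notch (within about 0.14 rad); the fingers hold the cap still and upright (within 0.3 rad), its centre 55 mm or more above the bottle mouth, within 40 mm of the bottle axis, not touching the stand (horizontal distance between lever_pointer and mark_red_top below 0.022 m and z of cap_centre in the frame of bottle_mouth above 0.055 m and horizontal distance between cap_centre and bottle_mouth below 0.04 m and angle between cap_centre's own z axis and vertical below 0.3 rad and linear speed of cap below 0.03 m/s and contact force between the fingers and cap above 1 N and contact force between cap and station below 0.05 N); the arm keeps its last pose, push and grip.
It fails at once if the cup is pushed away (more than 25 mm) (distance of ferrule_cup_mid from where it was at the start of the episode above 0.025 m).
It fails at once if the tape roll is pushed away (more than 25 mm) (distance of yellow_tape_mid from where it was at the start of the episode above 0.025 m).
It also fails if it takes over 48 s, if anything falls off the work surface, if the arm or the gripper's body presses on something with over 40 N, if the wrist force passes 120 N, or if a joint passes its speed limit or range.

### The arm

A 7-joint arm with a two-finger parallel gripper is mounted at the origin on the work surface; the furniture and walls round the work are solid. World frame = base frame: x ahead of the robot, y to its left, z up, the work surface at z = 0. Lengths are in m, angles in rad, forces in N, time in s.
With the tool pointing down it reaches from about 0.425 to 0.875 m from the base axis. Payload 4.7 kg.
Tool frame: the origin (TCP) lies at the very end of the fingers, on their centre line; the grasp point (between the pads) lies 19 mm behind it; x points along the fingers, y is the direction in which the jaws open and shut, and the axes are right-handed (so a half turn about x gives the same grasp; the last joint's range is limited). The gripper opens to 85 mm and grips with 20 to 120 N. Pads are 22 mm wide; open, the fingers measure 114 mm over their backs; the gripper's body (76 mm by 85 mm) begins 54 mm behind the grasp point. The pads swing forward as they close: fully open they stand 13 mm farther back than shut.
Start: joints at [-1.213, 0.321, -0.07, 1.45, 0.023, 1.371, -0.057], TCP at [0.219, 0.612, 0.206] pointing down, gripper open.
Joint ranges: [-2.86, 2.86], [-0.3, 2.09], [-1.38, 1.24], [0.06, 2.45], [-1.56, 4.7], [0.09, 2.05], [-2.69, 2.69]. Speed limits (rad/s): [2.57, 2.57, 3.14, 3.14, 3.14, 3.14, 3.14].

### API

Orientations are given as a unit quaternion [w, x, y, z].
In Python, from plant import r gives the robot as it stands. The module is installed in compiled form; this text tells all that it offers.
- The arm moves only by the shell command python3 -m creep 'ROWS' [FORCE]. ROWS is text: rows parted by semicolons, each of 7 numbers parted by spaces: the shift along the tool's x, y, z scaled (see below), then the turn, a rotation vector about the tool's x, y, z scaled (see below), then the opening, from 0 (shut) to 1 (fully open). In form: x y z ax ay az fingers; .... A call has exactly 5 rows; each row shifts and turns the commanded pose from where the row before left it, along the tool's axes as they then stand; what a row does not reach is not made up. The controller multiplies each number of a shift by 0.03 m and each number of a turn by 0.15 rad. A row lasts 1/10 s, in which the tool goes at most 50 mm and 8.59 degrees, less where a joint would pass 70% of its speed; a pose out of reach is approached as far as the arm can. A call with a number of a shift or a turn outside -1 to 1 is refused whole. A call with a gripper value outside its range is refused whole. The fingers move at their own pace and stop on an object; FORCE is the grip in N (left out, the last holds). Time passes only in rows, so rows that do not move let the fingers close, or fill a call up. It gives the time, the measured TCP pose, the force and the opening at its end, in the units of the state.
- r.sense(): the state, without advancing time (a new reading comes with each control period).
- r.read_camera(name): name is "side" or "top" or "wrist"; returns a dict with "color" (384x512x3 uint8, blue, green, red), "mtx" (3x3 intrinsics, pixels), "cam_to_world" (4x4, takes a point from camera to world coordinates). Camera axes: x right, y up, looking along -z (the intrinsics and any distortion apply to the point x, -y, -z); pixel columns grow to the right and rows downward; lengths in m; the calibration is good to about 2 mm. A picture is of the moment at which its call begins. There is no depth.
- r.close_job(): hands the job in, once; it reports no verdict.
The state is a dict: "time_s": time; "joint_positions": joint angles; "qvel": joint speeds; "joint_torque": joint torques, N m; "ee_pos": TCP position; "ee_rot": TCP orientation; "ft_force": force on the tool from outside, world axes, zero at the start; "torque": the same for the moment, N m; "grip_width": finger opening in m.
Only numpy, scipy, OpenCV 4.12 (cv2) and the standard library are available. Lean on these libraries where they do the work, as an engineer would, in place of code of your own. Each camera call takes 0.05 s, during which the arm holds its last target.

## Working session

There is one attempt and no reset: what is moved stays moved. The work goes in short steps, Python scripts to look and compute and a shell command to move; the robot and the scene stay as the last step left them, time stands still between calls to the robot, and variables do not carry over. Pictures are saved under pics/ and viewed, and the job is handed in when it is done.

```bash
mkdir -p pics; python3 - <<'E'
from plant import r
import cv2,numpy as np
s=r.sense();print({k:np.round(v,3).tolist() for k,v in s.items()})
for n in ["side","top","wrist"]:
    c=r.read_camera(n);cv2.imwrite(f"pics/{n}0.png",c["color"]);print(n,np.round(c["mtx"],1).tolist(),np.round(c["cam_to_world"],3).tolist(),[k for k in c])
E
```

```text
{'time_s': 0.0, 'joint_positions': [-1.213, 0.322, -0.07, 1.452, 0.023, 1.371, -0.057], 'qvel': [-0.001, 0.0, -0.0, -0.001, -0.001, -0.0, -0.002], 'joint_torque': [-0.001, -49.359, -0.383, -31.433, 0.013, 0.011, 0.0], 'ee_pos': [0.219, 0.611, 0.205], 'ee_rot': [0.697, 0.12, 0.697, -0.122], 'ft_force': [0.141, -0.109, 0.013], 'torque': [0.037, -0.053, -0.006], 'grip_width': 0.086}
side [[467.3, 0.0, 257.6], [0.0, 467.3, 195.1], [0.0, 0.0, 1.0]] [[-0.971, 0.147, -0.188, 0.259], [-0.238, -0.563, 0.791, 1.325], [0.01, 0.813, 0.582, 1.011], [0.0, 0.0, 0.0, 1.0]] ['color', 'mtx', 'cam_to_world']
top [[429.4, 0.0, 256.4], [0.0, 429.4, 190.9], [0.0, 0.0, 1.0]] [[0.021, 0.996, -0.081, 0.447], [-1.0, 0.021, 0.001, 0.129], [0.003, 0.081, 0.997, 1.22], [0.0, 0.0, 0.0, 1.0]] ['color', 'mtx', 'cam_to_world']
wrist [[299.2, 0.0, 258.0], [0.0, 299.2, 188.6], [0.0, 0.0, 1.0]] [[0.336, -0.903, -0.269, 0.151], [0.942, 0.322, 0.098, 0.635], [-0.002, -0.286, 0.958, 0.372], [0.0, 0.0, 0.0, 1.0]] ['color', 'mtx', 'cam_to_world']
```

View pics/side0.png

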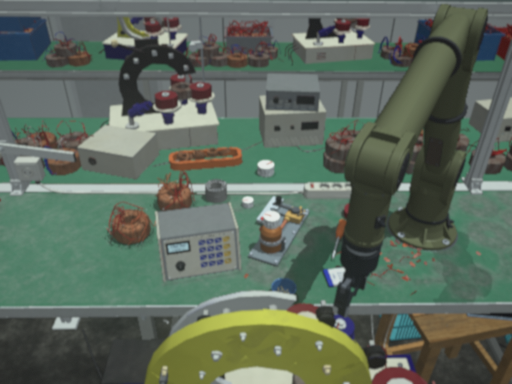

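View pics/top0.png

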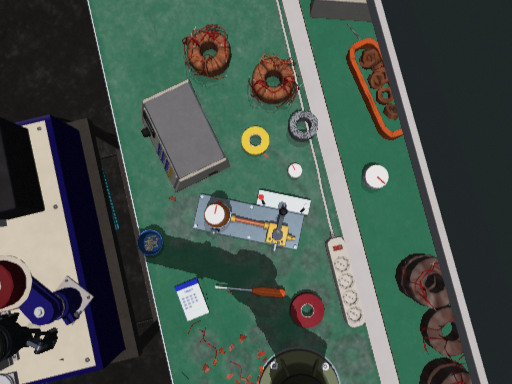

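View pics/wrist0.png

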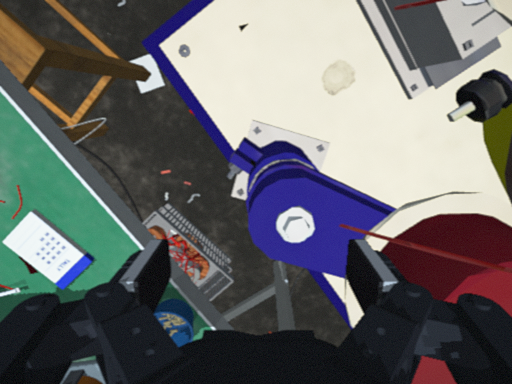

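```bash
python3 - <<'E'
import cv2
t=cv2.imread("pics/top0.png");cv2.imwrite("pics/t1.png",cv2.resize(t[170:260,185:320],None,fx=5.5,fy=5.5,interpolation=cv2.INTER_CUBIC))
t=cv2.imread("pics/side0.png");cv2.imwrite("pics/s1.png",cv2.resize(t[185:295,230:330],None,fx=5.4,fy=5.4,interpolation=cv2.INTER_CUBIC))
E
```

```text
(no output)
```

View pics/t1.png

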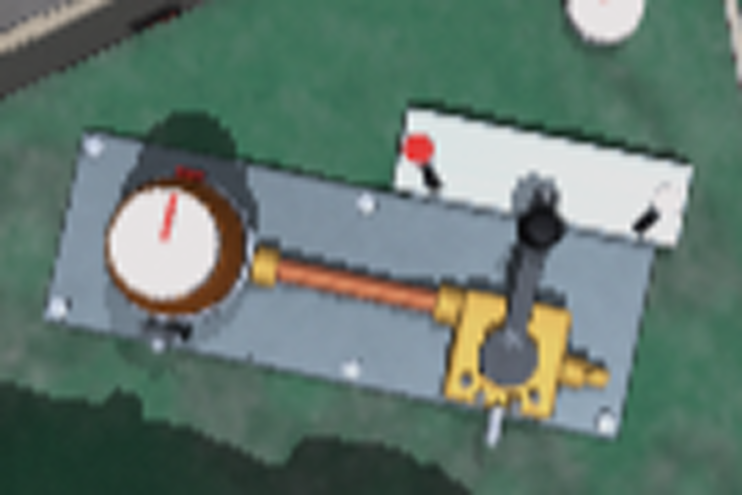

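View pics/s1.png

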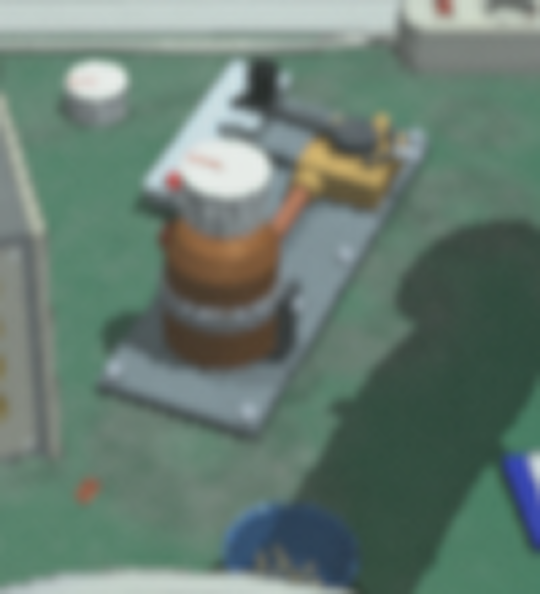

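```bash
cat > h.py <<'E'
import cv2,numpy as np
def ray(c,uv,z):
    K=c["mtx"];M=c["cam_to_world"]
    d=np.array([(uv[0]-K[0,2])/K[0,0],-(uv[1]-K[1,2])/K[1,1],-1.])
    d=M[:3,:3]@d;o=M[:3,3];return o+d*(z-o[2])/d[2]
def proj(c,p):
    M=c["cam_to_world"];q=M[:3,:3].T@(np.asarray(p)-M[:3,3]);K=c["mtx"]
    return np.array([K[0,0]*q[0]/-q[2]+K[0,2],K[1,1]*-q[1]/-q[2]+K[1,2]])
def blobs(mask,roi,amin=3):
    x0,y0,x1,y1=roi;n,l,s,ce=cv2.connectedComponentsWithStats(mask[y0:y1,x0:x1].astype(np.uint8))
    return [(int(s[i,4]),s[i,:4].tolist(),(ce[i]+[x0,y0]).round(2).tolist()) for i in range(1,n) if s[i,4]>=amin]
E
python3 - <<'E'
from plant import r
from h import *
c=r.read_camera("top");im=c["color"].astype(int);b,g,rr=im[...,0],im[...,1],im[...,2]
red=(rr>150)&(g<110)&(b<110)
white=(im.min(2)>175)
blk=(im.max(2)<45)
R=(190,170,315,255)
print("red",blobs(red,R));print("white",blobs(white,R,20));print("blk",blobs(blk,(255,185,315,240)))
# cap top incl. line
m=white|((rr>g+40)&(rr>150));print("cap",blobs(m,(200,195,232,232),20))
cs=r.read_camera("side");im=cs["color"].astype(int);b,g,rr=im[...,0],im[...,1],im[...,2]
print("side red",blobs((rr>g+50)&(rr>b+50)&(rr>120),(255,210,270,225)));print("side white",blobs(im.min(2)>165,(230,185,330,240),10));print("sblk",blobs(im.max(2)<45,(265,190,290,210)))
# plate corner screws
for n,uv in {"FL":(93,145),"NL":(57,307),"NR":(605,423),"barL":(407,105),"barR":(690,165)}.items():
    z=0.024 if 'bar' in n else .012
    print(n,ray(c,np.array(uv)/5.5+[184.6,169.6],z).round(4))
E
```

```text
red [(21, [68, 25, 6, 5], [260.71, 196.76]), (3, [25, 39, 1, 3], [215.0, 210.0]), (5, [45, 48, 4, 3], [236.4, 218.6]), (3, [65, 52, 3, 1], [256.0, 222.0]), (3, [70, 53, 3, 1], [261.0, 223.0])]
white [(77, [99, 0, 13, 7], [294.88, 172.6]), (595, [69, 20, 52, 24], [285.6, 201.33]), (25, [67, 28, 6, 7], [259.08, 201.52]), (282, [15, 34, 19, 20], [214.2, 214.02])]
blk [(3, [7, 16, 2, 3], [262.67, 202.0]), (43, [24, 22, 8, 8], [282.44, 210.67]), (5, [46, 24, 3, 3], [301.8, 209.8])]
cap [(296, [5, 9, 19, 20], [214.24, 213.79])]
side red [(4, [6, 7, 2, 3], [261.75, 218.0])]
side white [(527, [0, 0, 100, 8], [274.1, 187.5]), (60, [13, 11, 10, 8], [247.5, 199.5]), (255, [28, 12, 22, 25], [269.79, 212.18])]
sblk []
FL [0.5277 0.2816 0.012 ]
NL [0.4446 0.2973 0.012 ]
NR [0.3917 0.0173 0.012 ]
barL [0.5506 0.1212 0.024 ]
barR [ 0.5231 -0.023   0.024 ]
```

```bash
python3 - <<'E'
from plant import r
from h import *
c=r.read_camera("top");cs=r.read_camera("side")
cap=ray(c,(214.24,213.79),.136);knob=ray(c,(282.44,210.67),.082);red=ray(c,(260.71,196.76),.028)
print(cap,knob,red)
yaw=-np.arctan2(.0275,.144)
x=np.array([np.cos(yaw),np.sin(yaw)]);y=np.array([-x[1],x[0]])
print("yaw",yaw)
o1=cap[:2]-.085*y; o2=knob[:2]-(.065-.020)*x+.085*y; 
a=np.array([np.cos(.6),np.sin(.6)])*.114+[-.02,-.085]
o3=red[:2]-a[0]*x-a[1]*y
print(o1,o2,o3)
print("side", proj(cs,cap),proj(cs,knob),proj(cs,red))
for n in(.136,):print(ray(cs,(268.5,211.5),n))
# tape, cup, other
E
python3 - <<'E'
import cv2
t=cv2.imread("pics/side0.png");t=cv2.resize(t[185:235,245:310],None,fx=10,fy=10,interpolation=cv2.INTER_NEAREST);cv2.imwrite("pics/s2.png",t)
E
```

```text
[0.47507174 0.23240899 0.136     ] [0.48852081 0.05723994 0.082     ] [0.52786948 0.1149068  0.028     ]
yaw -0.18870012683810222
[0.45912725 0.14891783] [0.4602641 0.1491723] [0.45896633 0.14906898]
side [271.12128937 216.10601262] [277.91103045 197.10053921] [262.47197956 217.9990839 ]
[0.48776452 0.212124   0.136     ]
```

View pics/s2.png

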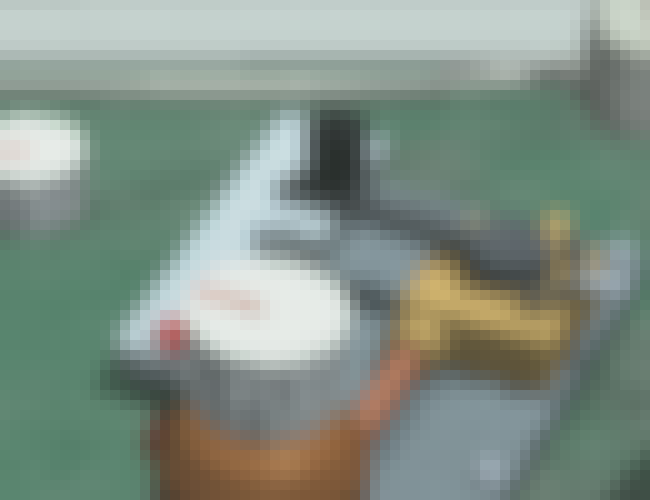

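```bash
cat > d.py <<'E'
import sys
from plant import r
from h import *
from scipy.spatial.transform import Rotation as Ro
X=np.array([0.9822,-0.1876,0]);Y=np.array([0.1876,0.9822,0])
O=np.array([.4592,.149,0]); B=O+.085*Y; A=O-.02*X-.085*Y
def knob(t,R=.065): return A+R*(np.cos(t)*X+np.sin(t)*Y)
def st():
    s=r.sense();q=s["ee_rot"];return s,np.array(s["ee_pos"]),Ro.from_quat([q[1],q[2],q[3],q[0]])
def need(target,jaw_yaw=None):
    """target TCP world, tool down, jaw direction yaw (world) mod pi; prints in move units"""
    s,p,R=st();m=R.as_matrix()
    dp=m.T@(np.asarray(target)-p)/.03
    print("t",round(s["time_s"],2),"p",p.round(4),"tooly",m[:,1].round(3),"toolx",m[:,0].round(3),"F",np.round(s["ft_force"],1),"w",round(s["grip_width"],4))
    print("q",np.round(s["joint_positions"],2))
    print("shift units",dp.round(2))
    if jaw_yaw is not None:
      for k in(0,np.pi):
        yv=np.array([np.cos(jaw_yaw+k),np.sin(jaw_yaw+k),0]);x=np.array([0,0,-1.]);T=np.c_[x,yv,np.cross(x,yv)]
        rv=Ro.from_matrix(m.T@T).as_rotvec();print("rot units",(rv/.15).round(2),"shift in final axes",(T.T@(np.asarray(target)-p)/.03).round(2))
E
python3 - <<'E'
from d import *
print(knob(0),knob(.6),B)
need([*knob(0)[:2],.18],np.arctan2(Y[1],Y[0]))
E
```

```text
[0.487453 0.057071 0.      ] [0.48318715 0.09524933 0.        ] [0.475146 0.232487 0.      ]
t 0.35 p [0.2191 0.6118 0.2058] tooly [ 0.337  0.941 -0.   ] toolx [-0. -0. -1.] F [-0.5 -0.7 -0.2] w 0.0852
q [-1.21  0.32 -0.07  1.45  0.02  1.37 -0.06]
shift units [  0.87 -14.4   14.65]
rot units [-1.03  0.    0.  ] shift in final axes [  0.86 -16.49  12.26]
rot units [19.91  0.   -0.  ] shift in final axes [  0.86  16.49 -12.26]
```

```bash
python3 -m creep '0 -1 0.74 -1 0 0 1; 0 -1 0.74 0 0 0 1; 0 -1 0.74 0 0 0 1; 0 -1 0.74 0 0 0 1; 0 -1 0.74 0 0 0 1'; python3 -m creep '0 -1 0.74 0 0 0 1; 0 -1 0.74 0 0 0 1; 0 -1 0.74 0 0 0 1; 0 -1 0.74 0 0 0 1; 0 -1 0.74 0 0 0 1'; python3 -m creep '0 -1 0.74 0 0 0 0.5; 0 -1 0.74 0 0 0 0.5; 0 -1 0.74 0 0 0 0.5; 0 0 0 0 0 0 0.5; 0 0 0 0 0 0 0.5'
python3 - <<'E'
from d import *
need([*knob(0)[:2],.18],np.arctan2(Y[1],Y[0]))
c=r.read_camera("top");cv2.imwrite("pics/t2.png",c["color"])
E
```

```text
time_s: 0.85
ee_pos: [0.2945, 0.44, 0.2061]
ee_rot: [0.704, 0.069, 0.704, -0.068]
ft_force: [-0.1, 0.3, -0.6]
grip_width: 0.0854
time_s: 1.35
ee_pos: [0.3745, 0.2714, 0.2063]
ee_rot: [0.704, 0.069, 0.704, -0.068]
ft_force: [0.3, -0.3, -0.5]
grip_width: 0.0854
time_s: 1.85
ee_pos: [0.4222, 0.1712, 0.2063]
ee_rot: [0.704, 0.07, 0.704, -0.069]
ft_force: [-0.5, 0.8, 0.7]
grip_width: 0.0429
t 1.85 p [0.4222 0.1712 0.2063] tooly [0.195 0.981 0.001] toolx [ 0.     0.001 -1.   ] F [-0.5  0.8  0.7] w 0.0429
q [-0.75 -0.11  0.29  1.92  0.03  1.33  0.9 ]
shift units [ 0.87 -3.31  2.87]
rot units [-0.05  0.   -0.01] shift in final axes [ 0.88 -3.33  2.85]
rot units [ 2.09e+01 -1.00e-02 -0.00e+00] shift in final axes [ 0.88  3.33 -2.85]
```

```bash
python3 -m creep '0 -0.85 0.7 0 0 0 0.5; 0 -0.85 0.7 0 0 0 0.5; 0 -0.85 0.7 0 0 0 0.5; 0 -0.76 0.75 0 0 0 0.5; 0 0 0 0 0 0 0.5'
python3 - <<'E'
from d import *
need([*knob(0)[:2],.105],np.arctan2(Y[1],Y[0]))
c=r.read_camera("wrist");cv2.imwrite("pics/w2.png",c["color"])
c=r.read_camera("top");cv2.imwrite("pics/t2.png",c["color"])
E
```

```text
time_s: 2.4
ee_pos: [0.4884, 0.0548, 0.2062]
ee_rot: [0.704, 0.069, 0.703, -0.07]
ft_force: [-0.2, -0.6, -0.1]
grip_width: 0.0426
t 2.4 p [0.4884 0.0548 0.2062] tooly [ 0.197  0.98  -0.001] toolx [ 0.001 -0.002 -1.   ] F [-0.2 -0.6 -0.1] w 0.0426
q [-0.63 -0.03  0.45  1.85  0.02  1.32  1.19]
shift units [ 3.37  0.07 -0.05]
rot units [-0.06  0.01  0.01] shift in final axes [ 3.37  0.07 -0.04]
rot units [ 2.088e+01  2.000e-02 -2.000e-02] shift in final axes [ 3.37 -0.07  0.04]
```

View pics/w2.png

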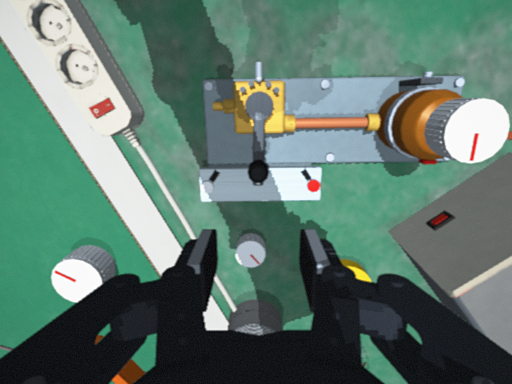

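```bash
python3 -m creep '0.9 0.07 -0.04 0 0 0 0.5; 0.9 0 0 0 0 0 0.5; 0.9 0 0 0 0 0 0.5; 0.6 0 0 0 0 0 0.5; 0 0 0 0 0 0 0.5'
python3 - <<'E'
from d import *
need([*knob(0)[:2],.058],np.arctan2(Y[1],Y[0]))
c=r.read_camera("wrist");cv2.imwrite("pics/w3.png",c["color"]);im=c["color"].astype(int)
print(proj(c,[*knob(0)[:2],.082]))
E
```

```text
time_s: 3.0
ee_pos: [0.4831, 0.062, 0.1044]
ee_rot: [0.702, 0.067, 0.706, -0.068]
ft_force: [0.5, 0.1, -0.2]
grip_width: 0.0425
t 3.0 p [0.4831 0.062  0.1044] tooly [ 0.189  0.982 -0.002] toolx [-0.006 -0.001 -1.   ] F [ 0.5  0.1 -0.2] w 0.0425
q [-0.62  0.05  0.46  1.98 -0.03  1.12  1.22]
shift units [ 1.55 -0.13  0.18]
rot units [-0.01 -0.04  0.01] shift in final axes [ 1.55 -0.13  0.17]
rot units [2.094e+01 2.000e-02 6.000e-02] shift in final axes [ 1.55  0.13 -0.17]
[254.4819056  217.67118361]
```

View pics/w3.png

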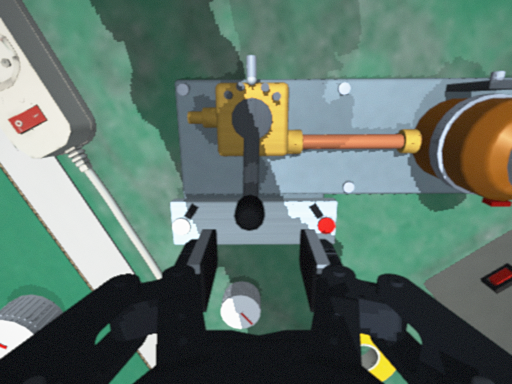

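```bash
python3 -m creep '0 -0.21 0.1 0 0 0 0.5; 0.4 0 0 0 0 0 0.5; 0.4 0 0 0 0 0 0.5; 0.4 0 0 0 0 0 0.5; 0.35 0 0 0 0 0 0.5'
python3 - <<'E'
from d import *
need([*knob(0)[:2],.058],np.arctan2(Y[1],Y[0]))
c=r.read_camera("wrist");cv2.imwrite("pics/w4.png",c["color"])
E
```

```text
time_s: 3.55
ee_pos: [0.4872, 0.0533, 0.0591]
ee_rot: [0.703, 0.068, 0.704, -0.068]
ft_force: [-0.5, -0.2, 0.1]
grip_width: 0.0424
t 3.55 p [0.4872 0.0533 0.0591] tooly [ 0.192  0.981 -0.   ] toolx [-0.001 -0.    -1.   ] F [-0.5 -0.2  0.1] w 0.0424
q [-0.6   0.11  0.47  2.03 -0.06  1.02  1.27]
shift units [ 0.04  0.12 -0.02]
rot units [-0.03 -0.01  0.  ] shift in final axes [ 0.04  0.12 -0.01]
rot units [2.091e+01 0.000e+00 1.000e-02] shift in final axes [ 0.04 -0.12  0.01]
```

View pics/w4.png

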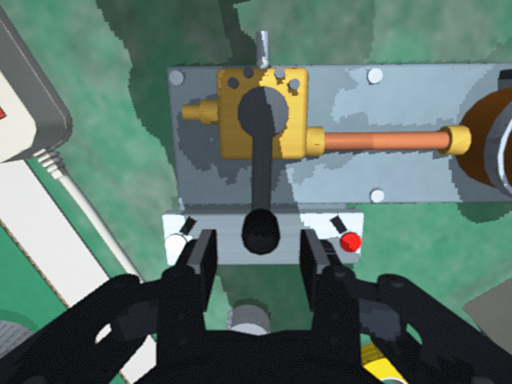

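```bash
python3 - <<'E'
from d import *
s,p,R=st();c=r.read_camera("wrist")
for z in(.059,.082):
  for y in(-.0212,0,.0212): print(z,y,proj(c,[*(p+y*Y)[:2],z]).round(1))
print(ray(c,(262,232),.082))
E
```

```text
0.059 -0.0212 [225.3 224.5]
0.059 0 [260.6 224.4]
0.059 0.0212 [296.  224.3]
0.082 -0.0212 [220.6 241.9]
0.082 0 [260.9 241.8]
0.082 0.0212 [301.2 241.7]
[0.48053436 0.05469013 0.082     ]
```

```bash
python3 -m creep '0 0.15 -0.15 0 0 0 0.5; 0 0.2 0 0 0 0 0.5; 0 0.2 0 0 0 0 0.5; 0 0.2 -0.05 0 0 0 0.5; 0 0.2 -0.07 0 0 0 0.5';python3 -m creep '0 0.2 -0.07 0 0 0 0.5; 0 0.15 -0.08 0 0 0 0.5; 0 0.1 -0.05 0 0 0 0.5; 0 0 0 0 0 0 0.5; 0 0 0 0 0 0 0.5'
python3 - <<'E'
from d import *
need([*knob(0)[:2],.058],np.arctan2(Y[1],Y[0]))
c=r.read_camera("wrist");cv2.imwrite("pics/w5.png",c["color"])
E
```

```text
time_s: 4.15
ee_pos: [0.4856, 0.0837, 0.0608]
ee_rot: [0.704, 0.068, 0.704, -0.068]
ft_force: [-0.5, 0.1, -0.1]
grip_width: 0.0426
time_s: 4.65
ee_pos: [0.482, 0.0971, 0.0605]
ee_rot: [0.704, 0.068, 0.704, -0.068]
ft_force: [-0.1, 1.0, 0.4]
grip_width: 0.0425
t 4.65 p [0.482  0.0971 0.0605] tooly [ 0.193  0.981 -0.   ] toolx [ 0. -0. -1.] F [-0.1  1.   0.4] w 0.0425
q [-0.66  0.11  0.43  2.02 -0.06  1.02  1.17]
shift units [ 0.08 -1.27  0.44]
rot units [-0.03  0.    0.  ] shift in final axes [ 0.08 -1.28  0.43]
rot units [20.91  0.   -0.  ] shift in final axes [ 0.08  1.28 -0.43]
```

View pics/w5.png

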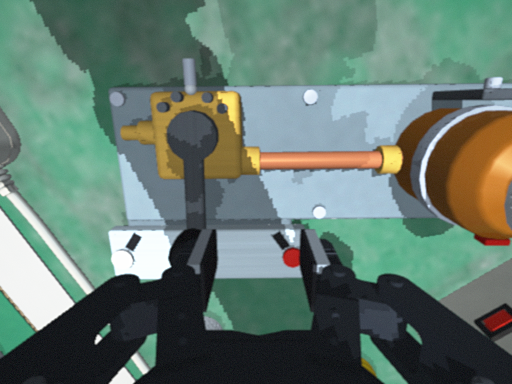

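```bash
python3 - <<'E'
from d import *
c=r.read_camera("side");t=cv2.resize(c["color"][165:255,230:340],None,fx=6,fy=6,interpolation=cv2.INTER_CUBIC);cv2.imwrite("pics/s5.png",t)
c=r.read_camera("top");t=cv2.resize(c["color"][170:270,185:330],None,fx=5,fy=5,interpolation=cv2.INTER_CUBIC);cv2.imwrite("pics/t5.png",t)
E
```

```text
(no output)
```

View pics/s5.png

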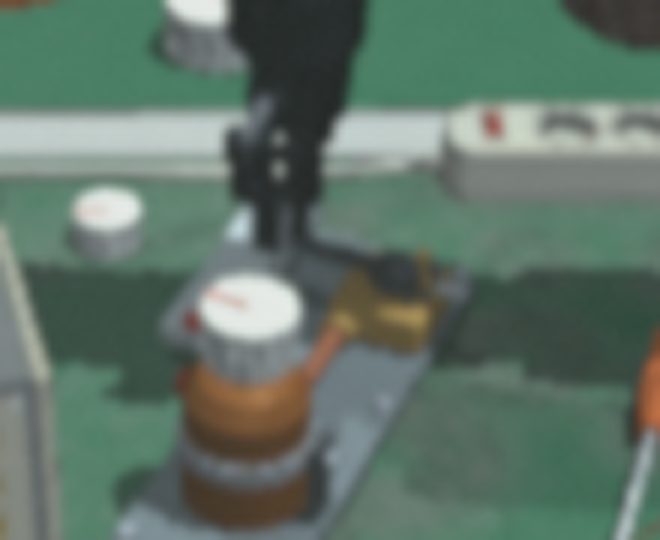

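View pics/t5.png

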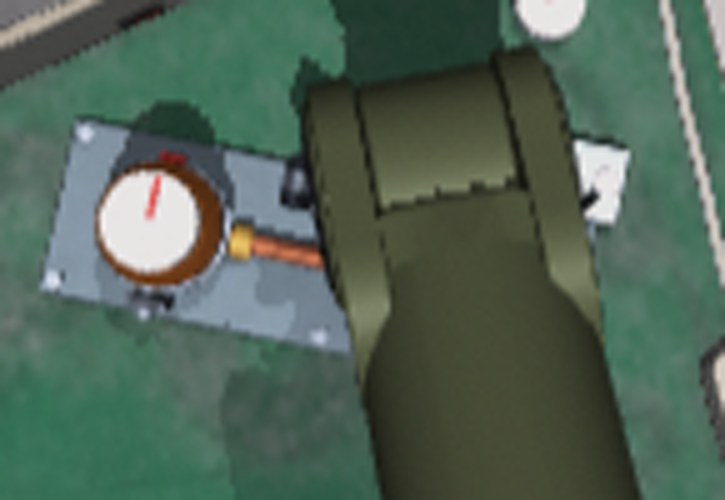

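```bash
python3 - <<'E'
from d import *
s,p,R=st();c=r.read_camera("wrist");print(c["cam_to_world"].round(3).tolist())
im=c["color"].copy()
for z in(.06,.08,.1):
  for dx in(-.011,.011):
    a=proj(c,[*(p-.0212*Y+dx*X)[:2],z]);b=proj(c,[*(p+.0212*Y+dx*X)[:2],z]);print(z,dx,a.round(),b.round())
im=np.clip(im.astype(float)*1.8+20,0,255).astype(np.uint8)
cv2.imwrite("pics/w5b.png",cv2.resize(im[200:330,140:370],None,fx=3.4,fy=3.4,interpolation=cv2.INTER_CUBIC))
E
```

```text
[[0.193, -0.94, -0.281, 0.411], [0.981, 0.184, 0.055, 0.109], [-0.0, -0.286, 0.958, 0.228], [0.0, 0.0, 0.0, 1.0]]
0.06 -0.011 [225. 206.] [296. 206.]
0.06 0.011 [226. 240.] [295. 239.]
0.08 -0.011 [221. 219.] [301. 219.]
0.08 0.011 [222. 256.] [299. 256.]
0.1 -0.011 [216. 235.] [307. 235.]
0.1 0.011 [218. 277.] [305. 276.]
```

View pics/w5b.png

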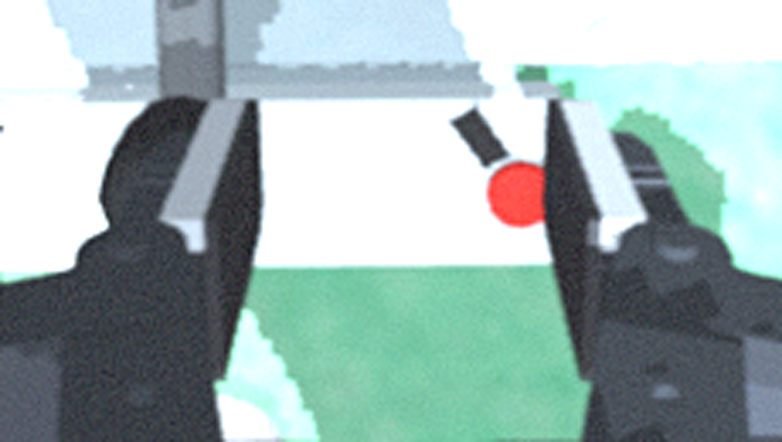

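```bash
python3 - <<'E'
from d import *
c=r.read_camera("wrist")
print(ray(c,(293,256.8),.028), knob(.6,.114))
print(ray(c,(192,135),.06), A)
E
python3 -m creep '-1 0 0 0 0 0 0.5; -0.8 0 0 0 0 0 0; 0 -1 0.1 0 0 0 0; 0 -1 0.1 0 0 0 0; 0 -0.5 0.1 0 0 0 0'
python3 - <<'E'
from d import *
need([*(knob(0)-.035*Y)[:2],.11],np.arctan2(Y[1],Y[0]))
c=r.read_camera("wrist");cv2.imwrite("pics/w6.png",c["color"])
E
```

```text
[0.52695111 0.11317398 0.028     ] [0.52809916 0.11483751 0.        ]
[0.42282536 0.06961917 0.06      ] [0.42361  0.069265 0.      ]
time_s: 5.4
ee_pos: [0.4761, 0.0192, 0.1148]
ee_rot: [0.704, 0.069, 0.704, -0.069]
ft_force: [0.3, -0.3, 0.5]
grip_width: 0.0001
t 5.4 p [0.4761 0.0192 0.1148] tooly [ 0.195  0.981 -0.   ] toolx [ 0. -0. -1.] F [ 0.3 -0.3  0.5] w 0.0001
q [-0.59  0.01  0.5   2.   -0.    1.13  1.29]
shift units [0.16 0.15 0.13]
rot units [-0.05  0.    0.  ] shift in final axes [0.16 0.15 0.13]
rot units [20.89  0.   -0.  ] shift in final axes [ 0.16 -0.15 -0.13]
```

View pics/w6.png

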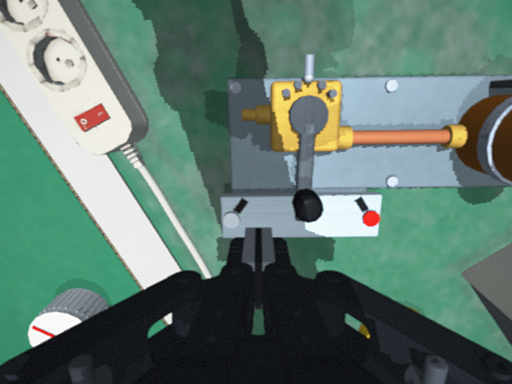

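```bash
python3 - <<'E'
from d import *
s,p,R=st();c=r.read_camera("wrist");m=R.as_matrix()
for d in(0,.01,.02,.03):print(d,[proj(c,p-d*m[:,0]+dx*X).round(1) for dx in(-.011,0,.011)])
print("knob",ray(c,(308,205),.082),proj(c,[*knob(0)[:2],.082]))
im=np.clip(c["color"].astype(float)*2+20,0,255).astype(np.uint8)
cv2.imwrite("pics/w6b.png",cv2.resize(im[180:320,200:340],None,fx=4,fy=4,interpolation=cv2.INTER_CUBIC))
E
```

```text
0 [array([260.4, 206.3]), array([260.6, 223.4]), array([260.7, 240. ])]
0.01 [array([260.5, 212.4]), array([260.7, 230.4]), array([260.8, 247.7])]
0.02 [array([260.7, 219.3]), array([260.8, 238.2]), array([261. , 256.4])]
0.03 [array([260.9, 227. ]), array([261. , 246.9]), array([261.2, 266.1])]
knob [0.48288695 0.0502826  0.082     ] [318.40701545 209.15948219]
```

View pics/w6b.png

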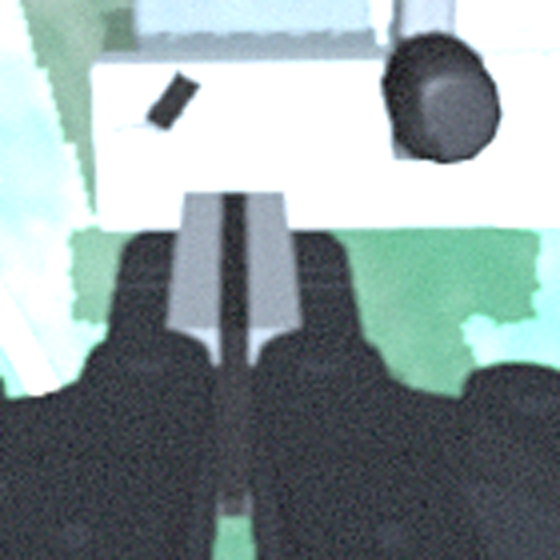

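```bash
python3 - <<'E'
from d import *
s,p,R=st();c=r.read_camera("side");m=R.as_matrix()
for d in(0,.01,.03,.05):print(d,proj(c,p-d*m[:,0]).round(1))
im=np.clip(c["color"].astype(float)*2+20,0,255).astype(np.uint8)
cv2.imwrite("pics/s6b.png",cv2.resize(im[150:230,240:330],None,fx=7,fy=7,interpolation=cv2.INTER_NEAREST))
E
```

```text
0 [284.  183.6]
0.01 [284.1 181.1]
0.03 [284.4 176.2]
0.05 [284.7 171.2]
```

View pics/s6b.png

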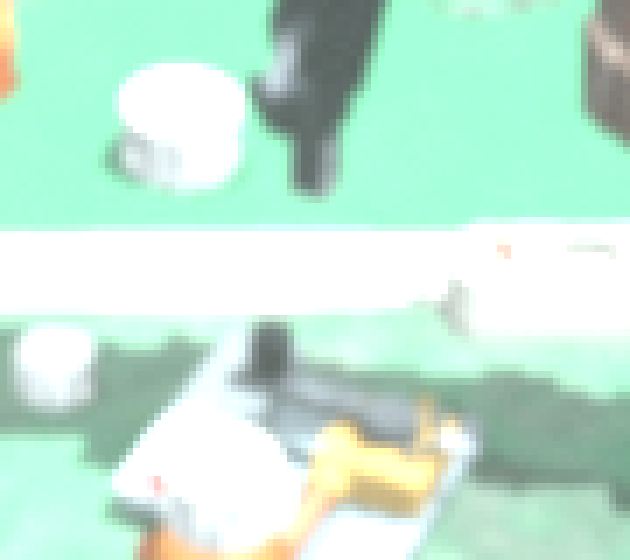

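```bash
python3 -m creep '0.5 0 0.1 0 0 0 0; 0.5 0 0.1 0 0 0 0; 0.5 0 0 0 0 0 0; 0.5 0 0 0 0 0 0; 0.4 0 0 0 0 0 0'
python3 - <<'E'
from d import *
need([*(knob(0)-.035*Y)[:2],.04],np.arctan2(Y[1],Y[0]))
c=r.read_camera("side");im=np.clip(c["color"].astype(float)*2+20,0,255).astype(np.uint8)
cv2.imwrite("pics/s7.png",cv2.resize(im[150:230,240:330],None,fx=7,fy=7,interpolation=cv2.INTER_NEAREST))
c=r.read_camera("wrist");cv2.imwrite("pics/w7.png",c["color"])
E
```

```text
time_s: 6.05
ee_pos: [0.482, 0.0223, 0.0414]
ee_rot: [0.704, 0.068, 0.704, -0.068]
ft_force: [-1.1, -0.8, 0.1]
grip_width: -0.0002
t 6.05 p [0.482  0.0223 0.0414] tooly [0.191 0.982 0.   ] toolx [-0.001  0.    -1.   ] F [-1.1 -0.8  0.1] w -0.0002
q [-0.57  0.12  0.5   2.06 -0.07  0.98  1.34]
shift units [ 0.05  0.01 -0.04]
rot units [-0.02 -0.01 -0.  ] shift in final axes [ 0.05  0.01 -0.04]
rot units [ 2.092e+01 -0.000e+00  1.000e-02] shift in final axes [ 0.05 -0.01  0.04]
```

View pics/s7.png

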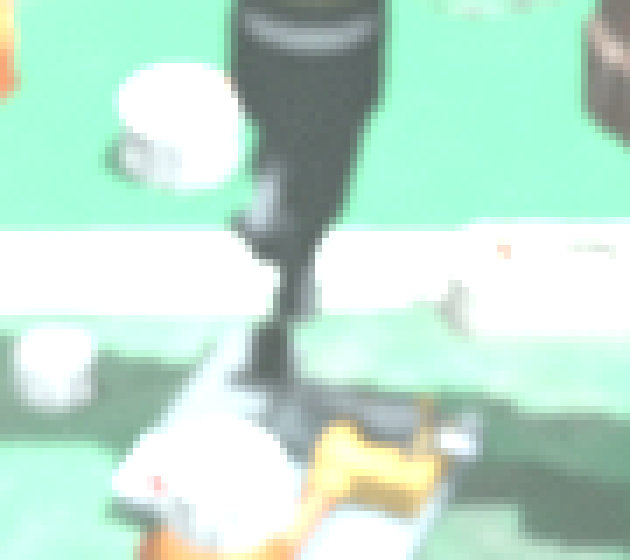

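View pics/w7.png

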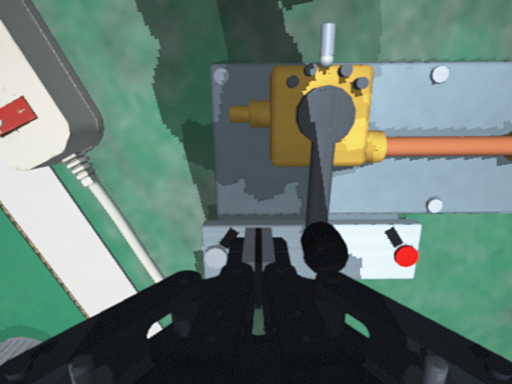

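```bash
python3 - <<'E'
from d import *
s,p,R=st();c=r.read_camera("side");m=R.as_matrix()
for d in(0,.01,.02,.03):print(d,proj(c,p-d*m[:,0]).round(1))
E
```

```text
0 [281.7 201.2]
0.01 [281.8 198.9]
0.02 [281.9 196.5]
0.03 [282.  194.2]
```

```bash
python3 -m creep '0.3 0.1 0 0 0 0 0; 0 0.2 0 0 0 0 0; 0 0.2 0 0 0 0 0; 0 0.2 0 0 0 0 0; 0 0.2 0 0 0 0 0'; python3 -m creep '0 0.2 0 0 0 0 0; 0 0.2 -0.05 0 0 0 0; 0 0 0 0 0 0 0; 0 0 0 0 0 0 0; 0 0 0 0 0 0 0'
python3 - <<'E'
from d import *
need([*(knob(0)-.035*Y)[:2],.04])
c=r.read_camera("wrist");cv2.imwrite("pics/w8.png",c["color"])
E
```

```text
time_s: 6.7
ee_pos: [0.4875, 0.0465, 0.0337]
ee_rot: [0.704, 0.068, 0.704, -0.069]
ft_force: [-1.7, -6.3, 3.1]
grip_width: -0.0002
time_s: 7.2
ee_pos: [0.4885, 0.0595, 0.0337]
ee_rot: [0.704, 0.069, 0.704, -0.068]
ft_force: [-0.1, 0.3, -0.1]
grip_width: 0.0002
t 7.2 p [0.4885 0.0595 0.0337] tooly [0.192 0.981 0.   ] toolx [ 0.001  0.    -1.   ] F [-0.1  0.3 -0.1] w 0.0002
q [-0.62  0.15  0.47  2.04 -0.09  0.96  1.28]
shift units [-0.21 -1.25 -0.01]
```

View pics/w8.png

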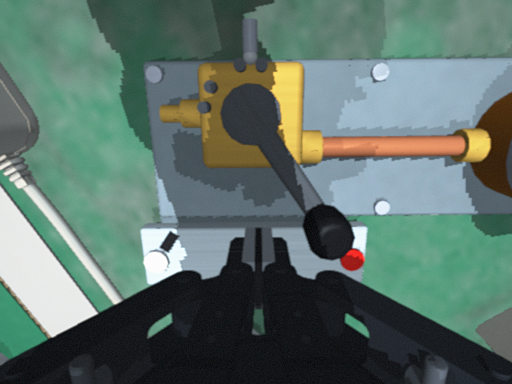

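```bash
python3 -m creep '0 -0.3 0 0 0 0 0; -1 0 0 0 0 0 0; -1 0 0 0 0 0 0; -1 0 0 0 0 0 0; -1 0 0 0 0 0 0.9'; python3 -m creep '0 1 0 0 0 0 0.9; 0 1 0 0 0 0 0.9; 0 1 0 0 0 0 0.9; 0 1 0 0 0 0 0.9; 0 0.5 0 0 0 0 0.9'
python3 - <<'E'
from d import *
need([*B[:2],.15],np.arctan2(Y[1],Y[0]))
c=r.read_camera("wrist");cv2.imwrite("pics/w9.png",c["color"])
c=r.read_camera("top");cv2.imwrite("pics/t9.png",cv2.resize(c["color"][170:270,185:330],None,fx=5,fy=5,interpolation=cv2.INTER_CUBIC))
E
```

```text
time_s: 7.75
ee_pos: [0.4863, 0.0494, 0.1547]
ee_rot: [0.704, 0.069, 0.704, -0.069]
ft_force: [0.4, -0.0, 0.2]
grip_width: 0.0135
time_s: 8.25
ee_pos: [0.5125, 0.1851, 0.1534]
ee_rot: [0.704, 0.068, 0.704, -0.067]
ft_force: [0.5, -0.5, 0.1]
grip_width: 0.0768
t 8.25 p [0.5125 0.1851 0.1534] tooly [0.19  0.982 0.001] toolx [-0.     0.001 -1.   ] F [ 0.5 -0.5  0.1] w 0.0768
q [-0.75  0.13  0.38  1.8  -0.05  1.22  1.03]
shift units [ 0.11  1.31 -1.52]
rot units [-0.02 -0.   -0.  ] shift in final axes [ 0.11  1.32 -1.52]
rot units [ 2.093e+01 -1.000e-02  0.000e+00] shift in final axes [ 0.11 -1.32  1.52]
```

View pics/w9.png

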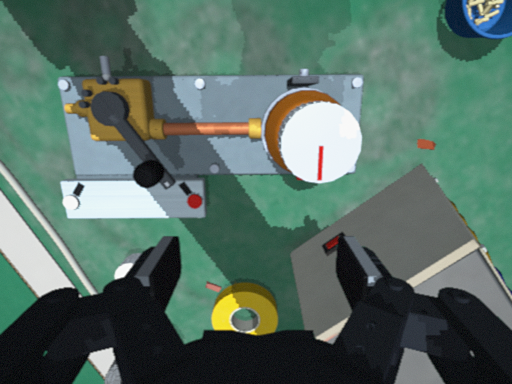

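View pics/t9.png

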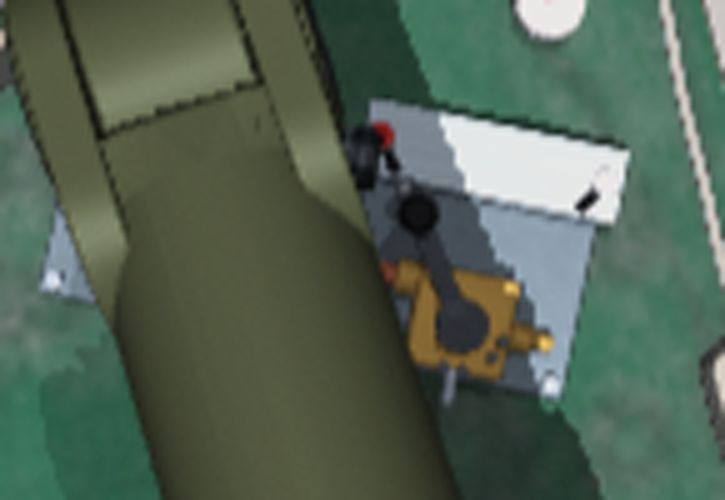

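```bash
python3 - <<'E'
from d import *
c=r.read_camera("wrist");im=c["color"].astype(int)
m=(im.min(2)>170)|((im[...,2]>150)&(im[...,1]<110)&(im[...,0]<110))
bl=blobs(m,(262,80,375,195),300);print(bl)
print(ray(c,bl[0][2],.136),B)
E
python3 -m creep '0 0.65 -0.75 0 0 0 1; 0 0.65 -0.75 0 0 0 1; 0 0 0 0 0 0 1; 0 0 0 0 0 0 1; 0 0 0 0 0 0 1'
python3 - <<'E'
from d import *
need([*B[:2],.076],np.arctan2(Y[1],Y[0]))
c=r.read_camera("wrist");cv2.imwrite("pics/w10.png",c["color"]);im=c["color"].astype(int)
m=(im.min(2)>170)|((im[...,2]>150)&(im[...,1]<110)&(im[...,0]<110))
bl=blobs(m,(150,80,375,300),1000);print(bl);print(proj(c,[*B[:2],.136]))
c=r.read_camera("side");im=np.clip(c["color"].astype(float)*1.4+20,0,255).astype(np.uint8)
cv2.imwrite("pics/s10.png",cv2.resize(im[140:260,220:330],None,fx=5,fy=5,interpolation=cv2.INTER_CUBIC))
E
```

```text
[(5181, [20, 21, 81, 82], [322.21, 141.96])]
[0.47362252 0.23040923 0.136     ] [0.475146 0.232487 0.      ]
time_s: 8.9
ee_pos: [0.4768, 0.2275, 0.1537]
ee_rot: [0.704, 0.069, 0.703, -0.07]
ft_force: [1.3, -1.1, 0.7]
grip_width: 0.0855
t 8.9 p [0.4768 0.2275 0.1537] tooly [ 0.196  0.981 -0.   ] toolx [ 0.001 -0.001 -1.   ] F [ 1.3 -1.1  0.7] w 0.0855
q [-0.81  0.09  0.34  1.83 -0.03  1.22  0.91]
shift units [ 2.59  0.15 -0.09]
rot units [-0.05  0.    0.  ] shift in final axes [ 2.59  0.15 -0.09]
rot units [ 2.089e+01  1.000e-02 -1.000e-02] shift in final axes [ 2.59 -0.15  0.09]
[(4308, [76, 92, 77, 72], [263.94, 207.54])]
[267.31420126 209.08984521]
```

View pics/w10.png

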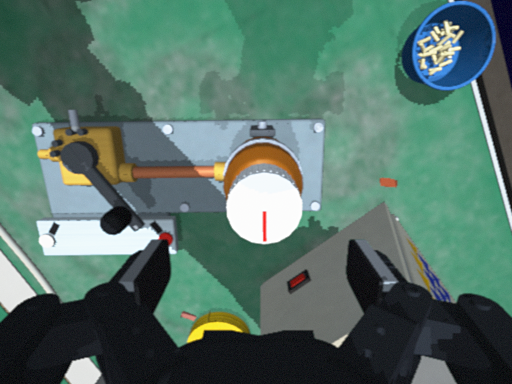

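View pics/s10.png

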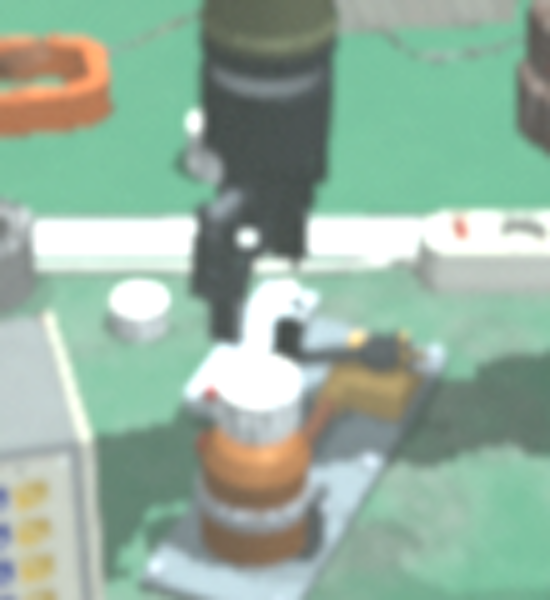

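```bash
python3 -m creep '0.6 0.13 -0.1 0 0 0 1; 0.6 0 0 0 0 0 1; 0.6 0 0 0 0 0 1; 0 0 0 0 0 0 1; 0 0 0 0 0 0 1'
python3 - <<'E'
from d import *
need([.4745,.2315,.076],np.arctan2(Y[1],Y[0]))
c=r.read_camera("wrist");cv2.imwrite("pics/w11.png",c["color"]);im=c["color"].astype(int)
m=(im.min(2)>170)|((im[...,2]>150)&(im[...,1]<110)&(im[...,0]<110))
bl=blobs(m,(150,80,375,300),1000);print(bl,[ray(c,b[2],.136) for b in bl])
c=r.read_camera("side");im=np.clip(c["color"].astype(float)*1.4+20,0,255).astype(np.uint8)
cv2.imwrite("pics/s11.png",cv2.resize(im[140:260,220:330],None,fx=5,fy=5,interpolation=cv2.INTER_CUBIC))
E
```

```text
time_s: 9.5
ee_pos: [0.4741, 0.2335, 0.0997]
ee_rot: [0.704, 0.069, 0.704, -0.069]
ft_force: [-0.3, -0.1, 0.8]
grip_width: 0.0851
t 9.5 p [0.4741 0.2335 0.0997] tooly [ 0.194  0.981 -0.   ] toolx [-0. -0. -1.] F [-0.3 -0.1  0.8] w 0.0851
q [-0.81  0.14  0.33  1.89 -0.05  1.11  0.91]
shift units [ 0.79 -0.06  0.03]
rot units [-0.04  0.    0.  ] shift in final axes [ 0.79 -0.06  0.02]
rot units [20.9  0.  -0. ] shift in final axes [ 0.79  0.06 -0.02]
[(4859, [55, 127, 101, 66], [254.42, 239.81])] [array([0.46653485, 0.23172425, 0.136     ])]
```

View pics/w11.png

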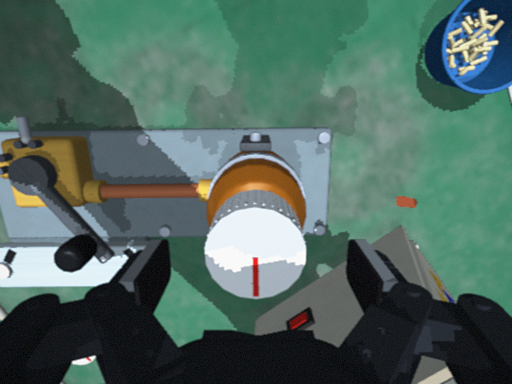

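View pics/s11.png

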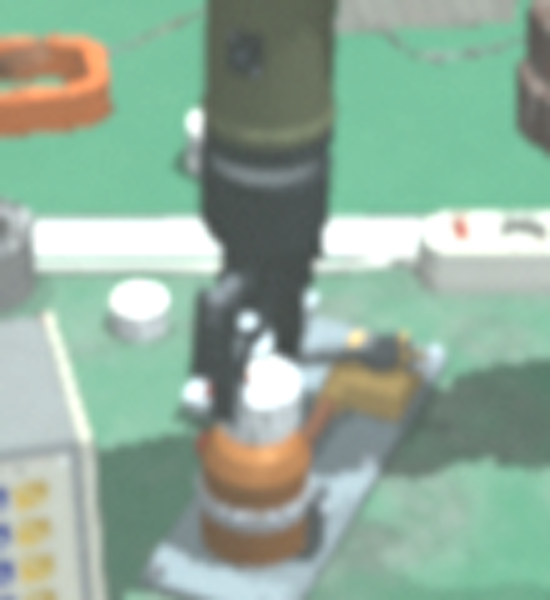

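```bash
python3 - <<'E'
from d import *
s,p,R=st();c=r.read_camera("side")
for z in(.11,.12,.13,.14):print(z,[proj(c,[*(p+d*Y+e*X)[:2],z]).round(1) for d in(.0425,.057) for e in(-.011,.011)])
w=r.read_camera("wrist");print(ray(w,(255.5,252),.136))
E
```

```text
0.11 [array([268.6, 232.3]), array([261.9, 230.3]), array([266.7, 235.2]), array([259.9, 233.1])]
0.12 [array([268.7, 229.7]), array([262. , 227.7]), array([266.8, 232.6]), array([260. , 230.5])]
0.13 [array([268.8, 227.1]), array([262. , 225.1]), array([266.8, 230. ]), array([260. , 227.9])]
0.14 [array([268.9, 224.5]), array([262.1, 222.5]), array([266.9, 227.3]), array([260. , 225.3])]
[0.47406938 0.23169104 0.136     ]
```

```bash
python3 -m creep '0.3 -0.06 0 0 0 0 1; 0.25 0 0 0 0 0 1; 0.25 0 0 0 0 0 1; 0 0 0 0 0 0 1; 0 0 0 0 0 0 1'
python3 -m creep '0 0 0 0 0 0 0; 0 0 0 0 0 0 0; 0 0 0 0 0 0 0; 0 0 0 0 0 0 0; 0 0 0 0 0 0 0' 80
python3 - <<'E'
from d import *
need([.4745,.2315,.076],np.arctan2(Y[1],Y[0]));print(r.sense()["torque"])
c=r.read_camera("wrist");cv2.imwrite("pics/w12.png",c["color"]);
c=r.read_camera("side");im=np.clip(c["color"].astype(float)*1.4+20,0,255).astype(np.uint8)
cv2.imwrite("pics/s12.png",cv2.resize(im[140:260,220:330],None,fx=5,fy=5,interpolation=cv2.INTER_CUBIC))
E
```

```text
time_s: 10.2
ee_pos: [0.4732, 0.2324, 0.0751]
ee_rot: [0.704, 0.068, 0.704, -0.069]
ft_force: [0.1, -0.4, -0.4]
grip_width: 0.0854
time_s: 10.7
ee_pos: [0.4736, 0.2326, 0.0761]
ee_rot: [0.704, 0.069, 0.704, -0.068]
ft_force: [-1.8, -1.2, 5.0]
grip_width: 0.0486
t 10.7 p [0.4736 0.2326 0.0761] tooly [0.193 0.981 0.001] toolx [ 0.  0. -1.] F [-1.8 -1.2  5. ] w 0.0486
q [-0.81  0.17  0.33  1.92 -0.06  1.06  0.92]
shift units [ 0.   -0.03  0.04]
rot units [-0.03  0.   -0.  ] shift in final axes [ 0.   -0.03  0.04]
rot units [ 2.091e+01 -1.000e-02 -0.000e+00] shift in final axes [ 0.    0.03 -0.04]
[-0.17357243  0.32724205 -0.00939376]
```

View pics/w12.png

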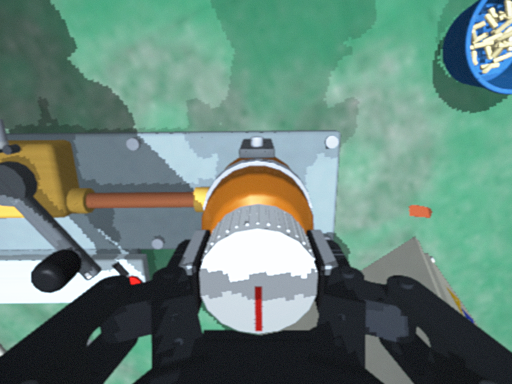

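View pics/s12.png

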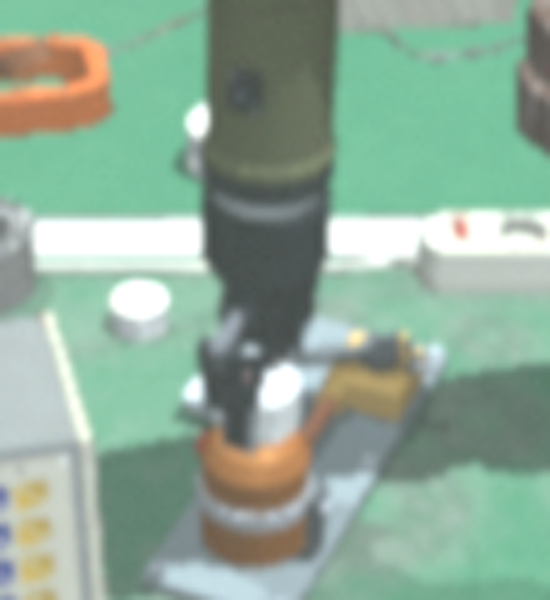

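```bash
python3 -m creep '0.06 0 0 0 0 0 0; 0.06 0 0 0 0 0 0; 0.05 0 0 0 0 0 0; 0 0 0 0 0 0 0; 0 0 0 0 0 0 0'
```

```text
time_s: 11.3
ee_pos: [0.4736, 0.2327, 0.0713]
ee_rot: [0.704, 0.069, 0.704, -0.068]
ft_force: [-2.8, -2.0, 7.8]
grip_width: 0.0483
```

```bash
python3 -m creep '0.05 0 0 0 0 0 0; 0 0 0 0 0 0 0; 0 0 0 0 0 0 0; 0 0 0 0 0 0 0; 0 0 0 0 0 0 0';python3 -m creep '0.04 0 0 0 0 0 0; 0 0 0 0 0 0 0; 0 0 0 0 0 0 0; 0 0 0 0 0 0 0; 0 0 0 0 0 0 0'
python3 - <<'E'
from d import *
need([.4745,.2315,.076])
E
```

```text
time_s: 11.8
ee_pos: [0.4737, 0.2326, 0.0701]
ee_rot: [0.704, 0.069, 0.704, -0.068]
ft_force: [-3.1, -1.5, 9.1]
grip_width: 0.0485
time_s: 12.3
ee_pos: [0.4737, 0.2327, 0.07]
ee_rot: [0.704, 0.069, 0.704, -0.068]
ft_force: [-6.4, -3.2, 17.4]
grip_width: 0.0487
t 12.3 p [0.4737 0.2327 0.07  ] tooly [0.193 0.981 0.001] toolx [ 0.     0.001 -1.   ] F [-6.4 -3.2 17.4] w 0.0487
q [-0.81  0.18  0.33  1.93 -0.07  1.05  0.93]
shift units [-0.2  -0.03  0.04]
```

```bash
python3 -m creep '0 0 0 -0.5 0 0 0; 0 0 0 -0.5 0 0 0; 0 0 0 -0.5 0 0 0; 0 0 0 0 0 0 0; 0 0 0 0 0 0 0'
python3 - <<'E'
from d import *
need([.4745,.2315,.076]);print(r.sense()["torque"])
c=r.read_camera("wrist");cv2.imwrite("pics/w13.png",c["color"])
E
```

```text
time_s: 12.8
ee_pos: [0.4744, 0.2335, 0.07]
ee_rot: [0.708, -0.01, 0.706, 0.012]
ft_force: [-4.0, -1.4, 14.9]
grip_width: 0.0482
t 12.8 p [0.4744 0.2335 0.07  ] tooly [-0.032  0.999  0.002] toolx [ 0.002  0.002 -1.   ] F [-4.  -1.4 14.9] w 0.0482
q [-0.79  0.18  0.31  1.93 -0.06  1.05  1.15]
shift units [-0.2  -0.07  0.  ]
[-0.41291966  0.80783241  0.03223751]
```

View pics/w13.png

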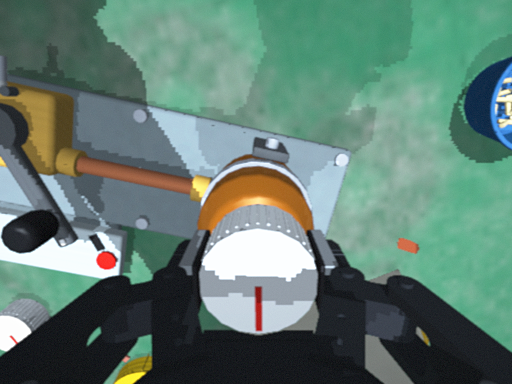

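```bash
python3 -m creep '0 0 0 -0.7 0 0 0; 0 0 0 -0.7 0 0 0; 0 0 0 -0.7 0 0 0; 0 0 0 -0.7 0 0 0; 0 0 0 0 0 0 0'; python3 -m creep '0 0 0 -0.7 0 0 0; 0 0 0 -0.7 0 0 0; 0 0 0 -0.7 0 0 0; 0 0 0 0 0 0 0; 0 0 0 0 0 0 0'
python3 - <<'E'
from d import *
need([.4745,.2315,.076]);print(r.sense()["torque"])
c=r.read_camera("wrist");cv2.imwrite("pics/w14.png",c["color"])
E
```

```text
time_s: 13.35
ee_pos: [0.4741, 0.2337, 0.07]
ee_rot: [0.69, -0.158, 0.688, 0.16]
ft_force: [-4.3, -1.0, 14.5]
grip_width: 0.0482
time_s: 13.85
ee_pos: [0.474, 0.2332, 0.07]
ee_rot: [0.656, -0.264, 0.655, 0.265]
ft_force: [-4.5, -2.6, 15.4]
grip_width: 0.0484
t 13.85 p [0.474  0.2332 0.07  ] tooly [-0.694  0.72   0.   ] toolx [ 0.001  0.002 -1.   ] F [-4.5 -2.6 15.4] w 0.0484
q [-0.73  0.17  0.24  1.92 -0.05  1.05  1.87]
shift units [-0.2  -0.05 -0.03]
[-0.58913388  0.92134883  0.12327237]
```

View pics/w14.png

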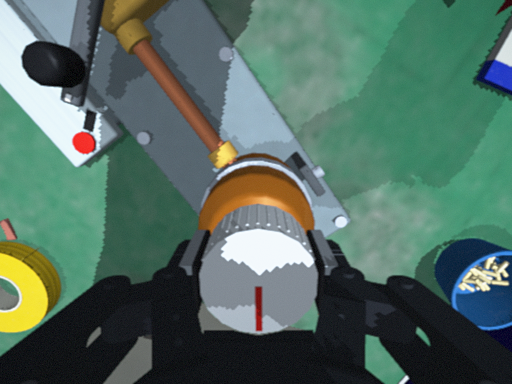

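```bash
python3 -m creep '0 0 0 -0.6 0 0 0; 0 0 0 -0.6 0 0 0; 0 0 0 -0.6 0 0 0; 0 0 0 0 0 0 0; 0 0 0 0 0 0 0'; python3 -m creep '-0.1 0 0 0 0 0 0; -0.1 0 0 0 0 0 0; -0.1 0 0 0 0 0 0; -0.1 0 0 0 0 0 0; 0 0 0 0 0 0 0'
python3 - <<'E'
from d import *
need([.4745,.2315,.076])
c=r.read_camera("wrist");cv2.imwrite("pics/w15.png",c["color"])
E
```

```text
time_s: 14.4
ee_pos: [0.4742, 0.2327, 0.07]
ee_rot: [0.615, -0.35, 0.614, 0.35]
ft_force: [-4.7, -2.5, 15.2]
grip_width: 0.0483
time_s: 14.9
ee_pos: [0.4733, 0.2324, 0.0795]
ee_rot: [0.614, -0.35, 0.614, 0.35]
ft_force: [0.6, -0.0, -0.1]
grip_width: 0.0484
t 14.9 p [0.4733 0.2324 0.0795] tooly [-0.86  0.51 -0.  ] toolx [-0. -0. -1.] F [ 0.6 -0.  -0.1] w 0.0484
q [-0.7   0.16  0.22  1.91 -0.04  1.07  2.13]
shift units [ 0.12 -0.05 -0.  ]
```

View pics/w15.png

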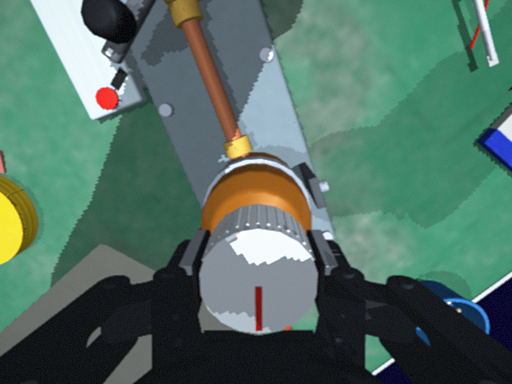

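```bash
python3 -m creep '-0.5 0 0 0 0 0 0; -0.6 0 0 0 0 0 0; -0.6 0 0 0 0 0 0; -0.6 0 0 0 0 0 0; -0.5 0 0 0 0 0 0'; python3 -m creep '-0.3 0 0 0 0 0 0; -0.1 0 0 0 0 0 0; 0 0 0 0 0 0 0; 0 0 0 0 0 0 0; 0 0 0 0 0 0 0'
python3 - <<'E'
from d import *
need([.4745,.2325,.17])
c=r.read_camera("wrist");cv2.imwrite("pics/w16.png",c["color"])
c=r.read_camera("side");im=np.clip(c["color"].astype(float)*1.4+20,0,255).astype(np.uint8)
cv2.imwrite("pics/s16.png",cv2.resize(im[120:260,210:330],None,fx=4,fy=4,interpolation=cv2.INTER_CUBIC))
c=r.read_camera("top");cv2.imwrite("pics/t16.png",c["color"])
E
```

```text
time_s: 15.45
ee_pos: [0.4729, 0.2327, 0.1639]
ee_rot: [0.614, -0.35, 0.615, 0.35]
ft_force: [0.5, 0.8, -0.1]
grip_width: 0.0484
time_s: 15.95
ee_pos: [0.4729, 0.2323, 0.1748]
ee_rot: [0.614, -0.35, 0.615, 0.35]
ft_force: [-0.1, -0.2, -0.5]
grip_width: 0.0488
t 15.95 p [0.4729 0.2323 0.1748] tooly [-0.86   0.509  0.001] toolx [-0.001 -0.001 -1.   ] F [-0.1 -0.2 -0.5] w 0.0488
q [-0.71  0.08  0.22  1.81 -0.02  1.26  2.12]
shift units [ 0.16 -0.04  0.03]
```

View pics/w16.png

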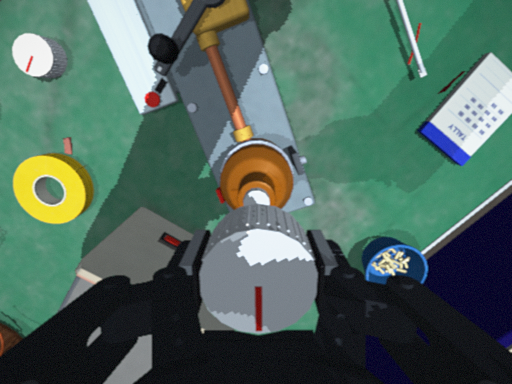

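View pics/s16.png

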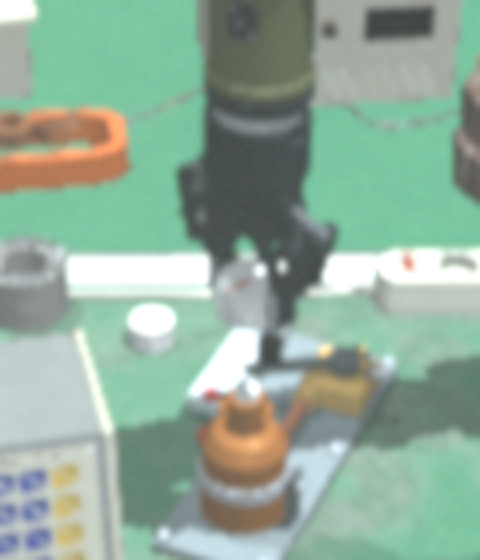

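View pics/t16.png

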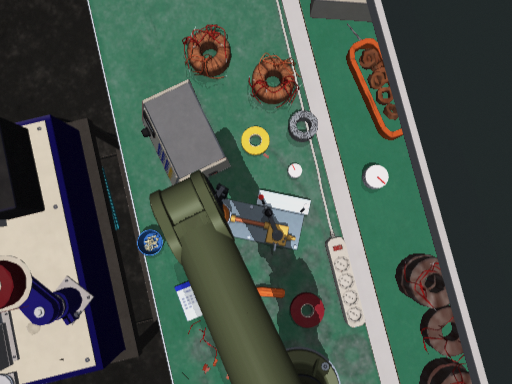

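```bash
python3 -m creep '0 0 0 0 0 0 0; 0 0 0 0 0 0 0; 0 0 0 0 0 0 0; 0 0 0 0 0 0 0; 0 0 0 0 0 0 0'; python3 - <<'E'
from d import *
print(np.abs(r.sense()["qvel"]).max());w=r.read_camera("wrist")
print("knob",ray(w,(162,46),.082),"exp",knob(.6));print("red",ray(w,(152.5,99),.028),knob(.6,.114))
print(r.close_job())
E
```

```text
time_s: 16.6
ee_pos: [0.4734, 0.2326, 0.1758]
ee_rot: [0.614, -0.35, 0.614, 0.35]
ft_force: [0.1, -0.4, -0.7]
grip_width: 0.0486
0.0013096346345627342
knob [0.48206114 0.09418047 0.082     ] exp [0.48318715 0.09524933 0.        ]
red [0.52841366 0.11366885 0.028     ] [0.52809916 0.11483751 0.        ]
the job is handed in; nothing more can be done
None
```

I threw the lever into the red-marked notch, opened the bottle, and handed the job in at about 16.6 s with the cap held above it. The hand-in gives no verdict, so the results below are my own last checks.

- **Lever:** it snapped into the red notch and stayed there. The last wrist picture puts the knob about 1.5 mm from where it should sit at +0.6 rad.
- **Cap:** I pressed it to its stop (about 15–17 N) and turned it about 1.23 rad counter-clockwise. It came free with no force left on the wrist.
- **Final hold:** the cap is upright and gripped at 48.6 mm with an 80 N setting. Its centre is about 9 cm above the bottle mouth, worked out from how far the arm rose. The arm is within about 2 mm of the bottle axis and still.
- **Cup and tape roll:** neither showed any sign of having moved in the last pictures. I judged this by eye and did not measure it.

**Mismatch found:** the first try at the lever passed over the knob without touching it. The side and wrist cameras showed the fingertips about 25 mm higher than the reported TCP with the gripper shut, and about 37 mm higher fully open. I corrected for this on the second lever push and on the cap grasp, and both then worked.

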